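Clip down the next leaf slide and free the finished one

TASK

Three slide stands are on the bench, each with a spring clip that swings on a pivot screw and has a black knob to move it by. First swing the clip of the stand with the green leaf onto the edge of its slide until it points straight along the slide and holds it; then swing the clip of the red-leaf stand well clear of its slide, out to the side, so that the slide can be taken out later. Leave the slides lying in their recesses, and do not move the clip of the yellow-leaf stand.

Things in the scene. Friction and masses are not known exactly. Their poses are not given: they have to be found in the camera images.
- clip_green (a joint): hinge of the spring clip on the green-leaf stand. 0 = clip straight along the slide (its +y), tip pressing on the slide 23 mm in from its edge; hard stops at 0 and 1.7. Grows as the clip swings anticlockwise from above, to the slide's -x side; beyond 0.4 the tip is off the slide. Friction (1 N at the knob) keeps it where left; riding up the slide's edge takes 2 to 3 N more.
- clip_red (a joint): hinge of the spring clip on the red-leaf stand. 0 = clip straight along the slide (its +y), tip pressing on the slide 23 mm in from its edge; hard stops at 0 and 1.7. Grows as the clip swings anticlockwise from above, to the slide's -x side; beyond 0.4 the tip is off the slide. Friction (1 N at the knob) keeps it where left; riding up the slide's edge takes 2 to 3 N more.
- knob_green (a point): centre of the black upright knob on the clip of the green-leaf stand: round post, 12 mm diameter, 37 mm tall, from z = 0.029 to 0.066; this point is at z = 0.047. It is the handle by which the clip is swung; it moves on a level circle of radius 36 mm about the pivot screw.
- knob_red (a point): centre of the black upright knob on the clip of the red-leaf stand: round post, 12 mm diameter, 37 mm tall, from z = 0.029 to 0.066; this point is at z = 0.047. It is the handle by which the clip is swung; it moves on a level circle of radius 36 mm about the pivot screw.
- slide_green: clear slide with a green leaf, 40 x 75 x 5 mm (x, y, z), loose, in the recess (1 mm play) of a dark grey stand fixed to the bench (110 x 145 mm, deck 18 mm high). Origin: centre of its underside; z up, +y along its length, away from the pivot. The clip's upright pivot screw is 80 mm from the origin toward -y, on the centre line; its top is at z = 0.032.
- slide_red: clear slide with a red leaf, 40 x 75 x 5 mm (x, y, z), loose, in the recess (1 mm play) of a dark grey stand fixed to the bench (110 x 145 mm, deck 18 mm high). Origin: centre of its underside; z up, +y along its length, away from the pivot. The clip's upright pivot screw is 80 mm from the origin toward -y, on the centre line; its top is at z = 0.032.
- knob_yellow (a point): centre of the black upright knob on the clip of the yellow-leaf stand: round post, 12 mm diameter, 37 mm tall, from z = 0.029 to 0.066; this point is at z = 0.047. To be left alone. It moves on a level circle of radius 36 mm about the pivot screw.
Things that resemble listed ones, but are neither listed nor needed, are in the scene too. Leave any brown or purple look-alike of the slide_red alone. What is shaped like the slide_green but blue is not meant.

How it is judged:
By the outcome, as a careful person would: the job done as asked, in the order asked, and still so for the second after the job is handed in, with the robot touching nothing.
It also fails if it takes over 48 s, if anything falls off the work surface, if the arm or the gripper's body presses on something with over 40 N, if the wrist force passes 120 N, or if a joint passes its speed limit or range.

ROBOT

A 7-joint arm with a two-finger parallel gripper is mounted at the origin on a cart in front of the work surface, level with it; the furniture and walls round the work are solid. World frame = base frame: x ahead of the robot, y to its left, z up, the work surface at z = 0. Lengths are in m, angles in rad, forces in N, time in s.
With the tool pointing down it reaches from about 0.4 to 0.875 m from the base axis. Payload 6.5 kg.
Tool frame: the origin (TCP) lies midway between the tips of the shut fingers; the grasp point (between the pads) lies r.hold_point_z behind it (r.hold_point_z is the distance from the TCP to the grasp point, in m); z points along the fingers, y is the line along which they close (so a half turn about z gives the same grasp; the last joint's range is limited). The gripper opens to 88 mm and grips with 3 to 60 N. Pads are 18 mm wide; open, the fingers measure 123 mm over their backs; the gripper's body (75 mm by 187 mm) begins 45 mm behind the grasp point.
Start: joints at [-1.36, 0.536, -0.004, 1.538, 0.003, 1.067, -0.071], TCP at [0.178, 0.625, 0.239] pointing down, gripper open.
Joint ranges: [-2.7, 2.7], [-0.37, 2.16], [-1.27, 1.26], [0.24, 2.4], [-1.31, 4.45], [0.19, 1.91], [-2.76, 2.76]. Speed limits (rad/s): [2.39, 2.39, 3.14, 3.14, 3.14, 3.14, 3.14].

INTERFACE

Orientations are given as a rotation vector (axis times angle).
In Python, from plant import r, imaging, ticket gives the robot as it stands. The module is installed in compiled form; this text tells all that it offers.
- The arm moves only by the tool play_rows, never from a script. Its arguments are lists of equal length, an entry for each row: "translation": the shift along the tool's x, y, z in mm, a list of three; "roll": the turn about the tool's z in degrees. A call has 1 to 12 rows; each row is the pose to reach, as a shift and turn from the pose commanded when the call began, along the tool's axes at that moment; what a row does not reach only later rows make up. A row lasts 1/12 s, in which the tool goes at most 41.7 mm and 7.16 degrees, less where a joint would pass 70% of its speed; a pose out of reach is approached as far as the arm can. A call with a gripper value outside its range is refused whole. "fingers" is the gripper command: -1 is fully open, 1 is shut, values between are in proportion, set as the call begins (left out, the last holds). The fingers move at their own pace and stop on an object; "newtons" is the grip in N (left out, the last holds). Time passes only in rows, so rows that repeat a pose let the fingers close. It gives the time, the measured TCP pose, the force, the opening and the grip force at its end, in the units of the state.
- r.state(): the state, without advancing time (a new reading comes with each control period).
- imaging.grab_frame(name): name is "scene" or "top" or "wrist"; returns a dict with "frame" (480x640x3 uint8, red, green, blue), "depth" (480x640 float32, m along the optical axis (not along the pixel's ray), 0 where there is no reading), "mtx" (3x3 intrinsics, pixels), "rvec" (rotation vector, rad) and "tvec" (3), from world to camera coordinates, as OpenCV has them. Camera axes: x right, y down, z forward; pixel columns grow to the right and rows downward; lengths in m; the calibration is good to about 2 mm. The wrist camera is an equidistant fisheye: a pixel r from the principal point sees the ray r / f radians off the axis. A picture is of the moment at which its call begins.
- ticket.close_job(): hands the job in; it is judged then, once.
The state is a dict: "time_s": time; "joints": joint angles; "joint_velocities": joint speeds; "joint_efforts": joint torques, N m; "eef_pos": TCP position; "ee_rot": TCP orientation; "wrist_force": force on the tool from outside, world axes, zero at the start; "torque": the same for the moment, N m; "gripper_width": finger opening in m; "grasp_force": force on a finger pad.
Only numpy, scipy, OpenCV 4.12 (cv2) and the standard library are available. Lean on these libraries where they do the work, as an engineer would, in place of code of your own. Each camera call takes 0.05 s, during which the arm holds its last target. There are 200 camera calls.

## Working session

There is one attempt and no reset: what is moved stays moved. The work goes in short steps, Python scripts to look and compute and a tool call to move; the robot and the scene stay as the last step left them, time stands still between calls to the robot, and variables do not carry over. Pictures are saved under pics/ and viewed, at most 10 in all, crops included, and the job is handed in when it is done.

Besides the shell and the picture viewer there is one more tool, called after "Request:" in YAML: its name, and indented under it one key for each argument. play_rows: Moves the arm, as the interface text tells. Its arguments: {"type":"object","properties":{"translation":{"type":"array","items":{"type":"array","items":{"type":"number"}}},"roll":{"type":"array","items":{"type":"number"}},"fingers":{"type":"number"},"newtons":{"type":"number"}},"required":["translation","roll"]}

```bash
mkdir -p pics
cat > h.py <<'E'
import numpy as np, cv2
from plant import r, imaging, ticket
def grab(n):
    f=imaging.grab_frame(n); np.savez('/tmp/%s.npz'%n,**f); return f
def world(f,u,v,z=None):
    K=f['mtx'];R=cv2.Rodrigues(np.array(f['rvec'],float))[0];t=np.array(f['tvec'],float).ravel()
    d=np.linalg.inv(K)@np.array([u,v,1.0])
    c=-R.T@t; dw=R.T@d
    if z is None: s=f['depth'][int(round(v)),int(round(u))]
    else: s=(z-c[2])/dw[2]
    return c+s*dw
E
python3 - <<'E'
from h import *
f=grab('top'); cv2.imwrite('pics/top.png',f['frame'][...,::-1])
g=grab('scene'); cv2.imwrite('pics/scene.png',g['frame'][...,::-1])
for q in(f,g): print(q['mtx'],world(q,320,240))
s=r.state();print(s, r.hold_point_z)
E
```

```text
[[533.39591396   0.         320.7733911 ]
 [  0.         533.39591396 248.88504671]
 [  0.           0.           1.        ]] [0.53997494 0.01034145 0.01925737]
[[497.17209819   0.         323.85450993]
 [  0.         497.17209819 240.66451271]
 [  0.           0.           1.        ]] [ 6.14727488e-01  1.01081987e-01 -5.32498913e-04]
{'time_s': 0.1, 'joints': array([-1.36016668,  0.53707522, -0.00444196,  1.53870931,  0.00257977,
        1.06728237, -0.07120652]), 'joint_velocities': array([ 0.000506  , -0.00223506,  0.00108564, -0.00136019, -0.0020051 ,
       -0.00212448,  0.00106146]), 'joint_efforts': array([ 2.06155550e-03, -5.72079849e+01,  9.93527099e-01, -2.52229017e+01,
       -5.62192826e-02,  1.35624057e-02,  6.81131269e-05]), 'eef_pos': array([0.17751116, 0.62475496, 0.23796183]), 'ee_rot': array([-4.33349606e-01, -3.11144577e+00,  2.29984511e-03]), 'wrist_force': array([-0.15465309,  0.75203832,  0.69804973]), 'torque': array([ 0.01215414,  0.03494565, -0.03317174]), 'grasp_force': 0.0, 'gripper_width': 0.08806719533690789} 0.0187
```

View pics/top.png

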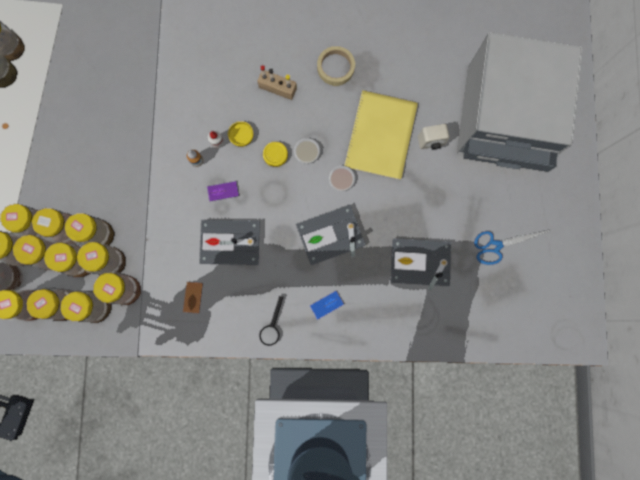

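View pics/scene.png

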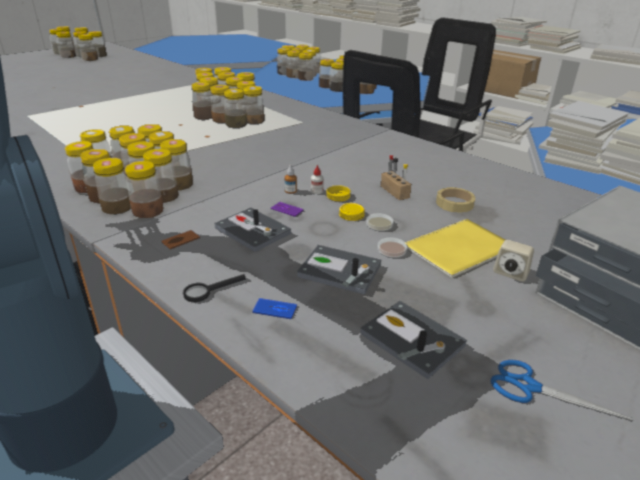

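Run:
```python
from h import *
f=np.load('/tmp/top.npz'); a=f['frame'][...,::-1]
A=cv2.resize(a[195:290,190:290],None,fx=4,fy=4,interpolation=cv2.INTER_CUBIC)
B=cv2.resize(a[195:290,290:390],None,fx=4,fy=4,interpolation=cv2.INTER_CUBIC)
cv2.imwrite('pics/crop.png',np.hstack([A,B]))
for n,u,v in[('gs',320,238),('rs',215,241),('bench',300,280)]: print(n,world(f,u,v))
```

```text
gs [0.54507097 0.01044529 0.01866494]
rs [0.53052687 0.26772962 0.02703312]
bench [0.44114923 0.05764427 0.00349478]
```

View pics/crop.png

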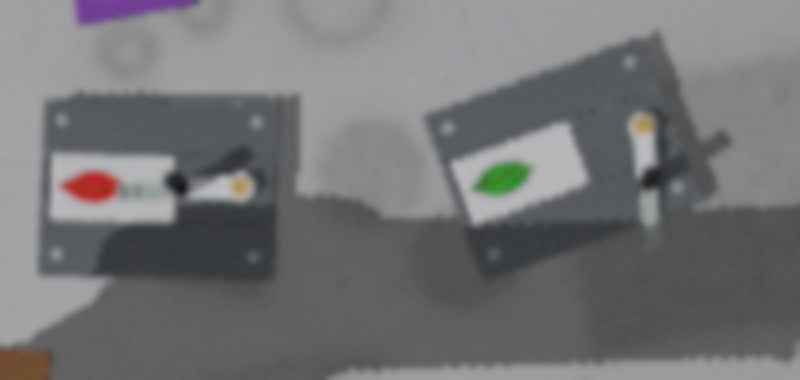

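Run:
```python
from h import *
f=np.load('/tmp/top.npz')
def w(x,y,z):
    o=190
    return world(f,(x+.5)/4-.5+o,(y+.5)/4-.5+195,z)[:2] if x<400 else world(f,(x-400+.5)/4-.5+290,(y+.5)/4-.5+195,z)[:2]
for n,sc,p,k in[('red',[(61,120),(257,122),(56,254),(252,257)],(240,186),(177,184)),('green',[(447,128),(630,62),(492,255),(677,187)],(643,123),(652,178))]:
    S=np.array([w(*q,.018) for q in sc]); c=S.mean(0)
    d=(S[0]+S[2]-S[1]-S[3]); e=S[2]-S[0]+S[3]-S[1]
    P=w(*p,.032);K=w(*k,.066)
    D=lambda v:np.degrees(np.arctan2(v[1],v[0]))
    print(n,'screws',S.round(4).tolist(),'c',c,'+y dir',D(d),'-x->? dir',D(e),'pivot',P,'knob',K,'kr',np.linalg.norm(K-P),D(K-P),'theta',D(K-P)-D(d))
s=r.state();print(cv2.Rodrigues(s['ee_rot'])[0].round(3))
```

```text
red screws [[0.5723, 0.2965], [0.5738, 0.1751], [0.4887, 0.2954], [0.4895, 0.175]] c [0.53108605 0.23550025] +y dir 90.54407518135254 -x->? dir -179.56029063291834 pivot [0.53137653 0.18229386] knob [0.52667859 0.21537537] kr 0.03341342152057188 98.08258930291879 theta 7.5385141215662514
green screws [[0.5727, 0.0573], [0.6171, -0.0557], [0.494, 0.0275], [0.5389, -0.0859]] c [ 0.55566245 -0.01421347] +y dir 111.50908892770799 -x->? dir -159.08172834261427 pivot [ 0.57604558 -0.06348135] knob [ 0.53662974 -0.06721027] kr 0.03959184084332804 -174.59563772438824 theta -286.10472665209625
[[-0.962  0.273 -0.   ]
 [ 0.273  0.962 -0.001]
 [-0.    -0.001 -1.   ]]
```

Request:
play_rows:
  translation:
    - [-10, -10, 2]
    - [-30, -32, 4]
    - [-55, -58, 7]
    - [-80, -85, 10]
    - [-106, -112, 14]
    - [-132, -140, 18]
    - [-158, -167, 22]
    - [-184, -195, 26]
    - [-210, -222, 30]
    - [-236, -250, 34]
    - [-262, -277, 38]
    - [-288, -305, 42]
  roll: [0, -2, -4, -6, -8, -10, -12, -14, -16, -18, -20, -21]
  fingers: -0.2
  newtons: 15

```text
time_s: 1.1
eef_pos: [0.3717, 0.2514, 0.1965]
ee_rot: [0.144, -3.138, -0.0]
wrist_force: [0.3, 1.3, 0.4]
gripper_width: 0.0527
grasp_force: 0.0
```

```bash
cat >> h.py <<'E'
def to(x,y,z,yang):
    "shift in mm along tool axes and roll deg, to world TCP and tool-y azimuth (mod 180)"
    s=r.state();R=cv2.Rodrigues(s['ee_rot'])[0]
    a=np.degrees(np.arctan2(R[1,1],R[0,1]))
    ro=-((yang-a+90)%180-90)
    return (1000*R.T@(np.array([x,y,z])-s['eef_pos'])).round(1),round(ro,1)
def st():
    s=r.state();R=cv2.Rodrigues(s['ee_rot'])[0]
    print(s['time_s'],s['eef_pos'].round(4),'yang',np.degrees(np.arctan2(R[1,1],R[0,1])).round(1),'F',s['wrist_force'].round(1),'w',s['gripper_width'],'g',s['grasp_force'],s['joints'].round(2))
E
python3 -c "
from h import *
st();print(to(.538,-.067,.15,95.4))"
```

```text
1.1 [0.3717 0.2514 0.1965] yang 95.3 F [0.3 1.3 0.4] w 0.05269995458226423 g 0.0 [-0.73  0.25  0.04  2.09 -0.01  0.8   0.98]
(array([-136.4, -332.3,   46.5]), np.float64(-0.1))
```

Request:
play_rows:
  translation:
    - [-13, -30, 3]
    - [-26, -62, 6]
    - [-39, -95, 10]
    - [-52, -128, 14]
    - [-66, -161, 18]
    - [-80, -194, 22]
    - [-94, -227, 27]
    - [-106, -260, 32]
    - [-118, -290, 37]
    - [-128, -314, 42]
    - [-134, -328, 45]
    - [-136, -332, 46]
  roll: [0, 0, 0, 0, 0, 0, 0, 0, 0, 0, 0, 0]

```text
time_s: 2.1
eef_pos: [0.5369, -0.0686, 0.1501]
ee_rot: [0.135, -3.138, 0.002]
wrist_force: [0.4, -0.1, -0.3]
gripper_width: 0.0528
grasp_force: 0.0
```

```bash
python3 -c "
from h import *
f=grab('wrist');st();print(f['mtx'])
cv2.imwrite('pics/w1.png',f['frame'][...,::-1])"
```

```text
2.15 [ 0.5368 -0.0675  0.1501] yang 95.0 F [ 0.3 -0.1 -0.9] w 0.052819095947380754 g 0.0 [-0.1   0.47  0.18  1.91 -0.12  0.77  1.8 ]
[[371.64829954   0.         321.14862238]
 [  0.         371.64829954 236.0774019 ]
 [  0.           0.           1.        ]]
```

View pics/w1.png

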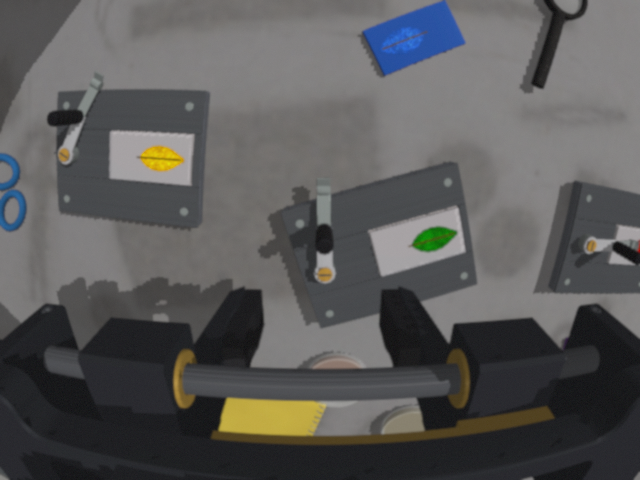

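```bash
cat >> h.py <<'E'
def fish(f,u,v,z):
    K=f['mtx'];R=cv2.Rodrigues(np.array(f['rvec'],float))[0];t=np.array(f['tvec'],float).ravel()
    p=np.array([u-K[0,2],v-K[1,2]]);rr=np.hypot(*p)+1e-9;th=rr/K[0,0]
    d=np.r_[p/rr*np.sin(th),np.cos(th)];c=-R.T@t;dw=R.T@d
    return (c+dw*(z-c[2])/dw[2])
E
python3 -c "
from h import *
f=np.load('/tmp/wrist.npz');a=f['frame'].astype(int)
m=(a.sum(2)<110)[215:262,305:345]
v,u=np.nonzero(m);print('blob rows',v.min()+215,v.max()+215,u.min()+305,u.max()+305)
for row in range(222,256,3):
  q=np.nonzero(m[row-215])[0]; print(row,(q.min()+305,q.max()+305) if len(q) else None)
P=fish(f,325,274,.032);print('pivot',P)
R=cv2.Rodrigues(f['rvec'])[0];print('cam',-R.T@f['tvec'],R[2])
for v in(228,232,245,250):print(v,fish(f,323.5,v,.066),fish(f,323.5,v,.029))
S=[(303,225),(447,183),(329,314),(464,276)]
S=np.array([fish(f,*q,.018)[:2] for q in S]);d=S[1]-S[0]+S[3]-S[2];print(S.round(4),np.degrees(np.arctan2(d[1],d[0])))
print('tip',fish(f,322,183,.027), 'red pivot',fish(f,591,245,.032))
"
```

```text
blob rows 225 251 315 331
222 None
225 (np.int64(324), np.int64(324))
228 (np.int64(318), np.int64(329))
231 (np.int64(316), np.int64(330))
234 (np.int64(316), np.int64(330))
237 (np.int64(316), np.int64(331))
240 (np.int64(315), np.int64(331))
243 (np.int64(316), np.int64(330))
246 (np.int64(316), np.int64(331))
249 (np.int64(317), np.int64(329))
252 None
255 None
pivot [ 0.57336647 -0.06227273  0.032     ]
cam [ 0.45528566 -0.07490447  0.29591178] [ 0.31425061  0.02513839 -0.94900717]
228 [ 0.52579734 -0.06776943  0.066     ] [ 0.53714488 -0.06662118  0.029     ]
232 [ 0.52850564 -0.06753153  0.066     ] [ 0.54028903 -0.066345    0.029     ]
245 [ 0.53744119 -0.06674582  0.066     ] [ 0.55066259 -0.06543283  0.029     ]
250 [ 0.54093678 -0.06643811  0.066     ] [ 0.55472072 -0.0650756   0.029     ]
[[ 0.5395 -0.0824]
 [ 0.495   0.0272]
 [ 0.6171 -0.0548]
 [ 0.5729  0.0586]] 111.68524445109576
tip [ 0.50345086 -0.07066666  0.027     ] red pivot [0.52985231 0.18085964 0.032     ]
```

Request:
play_rows:
  translation:
    - [-1, 0, 15]
    - [-1, 0, 40]
    - [-1, 0, 70]
    - [-1, 0, 95]
    - [-1, 0, 107]
    - [-1, 0, 110]
    - [-1, 0, 110]
  roll: [0, 0, 0, 0, 0, 0, 0]

```text
time_s: 2.73
eef_pos: [0.5371, -0.0643, 0.0406]
ee_rot: [0.143, -3.137, -0.001]
wrist_force: [0.2, -0.2, 0.9]
gripper_width: 0.0526
grasp_force: 0.0
```

Request:
play_rows:
  translation:
    - [0, 0, 0]
    - [0, 0, 0]
    - [0, 0, 0]
    - [0, 0, 0]
    - [0, 0, 0]
    - [0, 0, 0]
  roll: [0, 0, 0, 0, 0, 0]
  fingers: 1
  newtons: 15

```text
time_s: 3.23
eef_pos: [0.5378, -0.0652, 0.0411]
ee_rot: [-0.141, 3.138, -0.0]
wrist_force: [0.4, 0.9, 0.6]
gripper_width: 0.0148
grasp_force: 0.0
```

```bash
cat > arc.py <<'E'
from h import *
import sys
px,py,a0,a1,n=map(float,sys.argv[1:]);n=int(n)
s=r.state();R=cv2.Rodrigues(s['ee_rot'])[0];P=np.array([px,py]);st()
v=s['eef_pos'][:2]-P;print('radius',np.hypot(*v),'ang',np.degrees(np.arctan2(v[1],v[0]))%360)
for i in range(1,n+1):
    a=np.radians(a0+(a1-a0)*i/n);q=P+.036*np.array([np.cos(a),np.sin(a)])
    d=np.r_[q-s['eef_pos'][:2],0]
    print(round(np.degrees(a)),(1000*R.T@d).round(1)[:2],round(-(a1-a0)*i/n,1))
E
python3 arc.py .5743 -.0628 186 111.6 20
```

```text
3.2333 [ 0.5378 -0.0652  0.0411] yang 95.1 F [0.4 0.9 0.6] w 0.014832632896118306 g 0.0227029041343485 [-0.07  0.66  0.13  1.94 -0.16  0.55  1.84]
radius 0.03661814638292729 ang 183.8132530256115
182 [-0.7  0.9] 3.7
179 [-0.8  3.3] 7.4
175 [-1.2  5.6] 11.2
171 [-1.7  7.9] 14.9
167 [-2.3 10.1] 18.6
164 [-3.1 12.3] 22.3
160 [-4.  14.5] 26.0
156 [-5.1 16.6] 29.8
153 [-6.3 18.6] 33.5
149 [-7.6 20.5] 37.2
145 [-9.1 22.3] 40.9
141 [-10.6  24.1] 44.6
138 [-12.3  25.7] 48.4
134 [-14.1  27.2] 52.1
130 [-15.9  28.6] 55.8
126 [-17.9  29.9] 59.5
123 [-19.9  31. ] 63.2
119 [-22.   32.1] 67.0
115 [-24.2  32.9] 70.7
112 [-26.4  33.7] 74.4
```

Request:
play_rows:
  translation:
    - [0, 0, 0]
    - [0, 0, 0]
    - [0, 0, 0]
    - [0, 0, 0]
    - [-0.7, 1, 0]
    - [-0.8, 3.3, 0]
    - [-1.2, 5.6, 0]
    - [-1.7, 7.9, 0]
    - [-2.3, 10.1, 0]
    - [-3.1, 12.3, 0]
  roll: [0, 0, 0, 0, 3.7, 7.4, 11.2, 14.9, 18.6, 22.3]

```text
time_s: 4.07
eef_pos: [0.5392, -0.0521, 0.0409]
ee_rot: [-0.473, -3.105, -0.001]
wrist_force: [-2.3, 0.5, 4.8]
gripper_width: 0.0114
grasp_force: 15.0
```

```bash
python3 arc.py .5743 -.0628 163.5 111.6 12
```

```text
4.0667 [ 0.5392 -0.0521  0.0409] yang 72.7 F [-2.3  0.5  4.8] w 0.011409038765103387 g 14.998337756842375 [-0.17  0.67  0.24  1.95 -0.28  0.56  1.53]
radius 0.03670520043746309 ang 163.04814765682448
159 [-0.8  2.4] 4.3
155 [-1.   5.1] 8.7
151 [-1.5  7.8] 13.0
146 [-2.2 10.4] 17.3
142 [-3.1 13. ] 21.6
138 [-4.1 15.5] 26.0
133 [-5.4 17.9] 30.3
129 [-6.8 20.3] 34.6
125 [-8.4 22.5] 38.9
120 [-10.1  24.5] 43.2
116 [-12.   26.5] 47.6
112 [-14.1  28.2] 51.9
```

Request:
play_rows:
  translation:
    - [-0.6, 2.4, 0]
    - [-1, 5.1, 0]
    - [-1.5, 7.8, 0]
    - [-2.2, 10.4, 0]
    - [-3.1, 13, 0]
    - [-4.1, 15.5, 0]
    - [-5.4, 17.9, 0]
    - [-6.8, 20.3, 0]
    - [-8.4, 22.5, 0]
    - [-10.1, 24.5, 0]
    - [-12, 26.5, 0]
    - [-14.1, 28.2, 0]
  roll: [4.3, 8.7, 13, 17.3, 21.6, 26, 30.3, 34.6, 38.9, 43.2, 47.6, 51.9]

```text
time_s: 5.07
eef_pos: [0.5602, -0.0296, 0.0408]
ee_rot: [-1.784, -2.583, 0.001]
wrist_force: [-4.2, 1.1, 8.6]
gripper_width: 0.0113
grasp_force: 15.0
```

```bash
python3 arc.py .5743 -.0628 111.6 105 3
```

```text
5.0667 [ 0.5602 -0.0296  0.0408] yang 20.7 F [-4.2  1.1  8.6] w 0.011298991732067548 g 14.995106351561844 [-0.38  0.73  0.47  1.91 -0.54  0.63  0.8 ]
radius 0.0360848806666581 ang 112.9949004834591
109 [-0.1  2.3] 2.2
107 [-0.1  3.6] 4.4
105 [-0.2  5. ] 6.6
```

Request:
play_rows:
  translation:
    - [0, 0.7, 0]
    - [0, 1.4, 0]
    - [0, 2.1, 0]
    - [0, 2.8, 0]
    - [0, 3, 0]
    - [0, 3, 0]
  roll: [0, 0, 0, 0, 0, 0]

```text
time_s: 5.57
eef_pos: [0.5611, -0.0291, 0.0407]
ee_rot: [-1.779, -2.583, 0.004]
wrist_force: [-9.2, -0.5, 13.0]
gripper_width: 0.0114
grasp_force: 15.0
```

```bash
python3 arc.py .5743 -.0628 111.6 105 1
```

```text
5.5667 [ 0.5611 -0.0291  0.0407] yang 20.9 F [-9.2 -0.5 13. ] w 0.01142805089485144 g 14.991349512711167 [-0.38  0.74  0.47  1.9  -0.54  0.64  0.8 ]
radius 0.036163794384098266 ang 111.39600988483556
105 [-0.4  4. ] 6.6
```

Request:
play_rows:
  translation:
    - [0, 1, 0]
    - [0, 0, 0]
    - [0, 0, 0]
    - [0, 0, 0]
    - [0, 0, -10]
    - [0, 0, -35]
    - [0, 0, -70]
    - [0, 0, -100]
    - [0, 0, -110]
  roll: [0, 0, 0, 0, 0, 0, 0, 0, 0]
  fingers: -0.2

```text
time_s: 6.32
eef_pos: [0.5666, -0.0294, 0.1554]
ee_rot: [1.779, 2.583, 0.006]
wrist_force: [1.0, -0.1, 0.7]
gripper_width: 0.053
grasp_force: 0.0
```

```bash
python3 -c "
from h import *
st();f=grab('wrist')
cv2.imwrite('pics/w2.png',f['frame'][...,::-1])
print(to(.5295,.2175,.15,0))"
```

```text
6.3167 [ 0.5666 -0.0294  0.1554] yang 20.9 F [ 1.  -0.1  0.7] w 0.05296788501967007 g 0.0 [-0.47  0.57  0.6   1.86 -0.42  0.84  0.71]
(array([243.8,  53.2,   5.2]), np.float64(20.9))
```

View pics/w2.png

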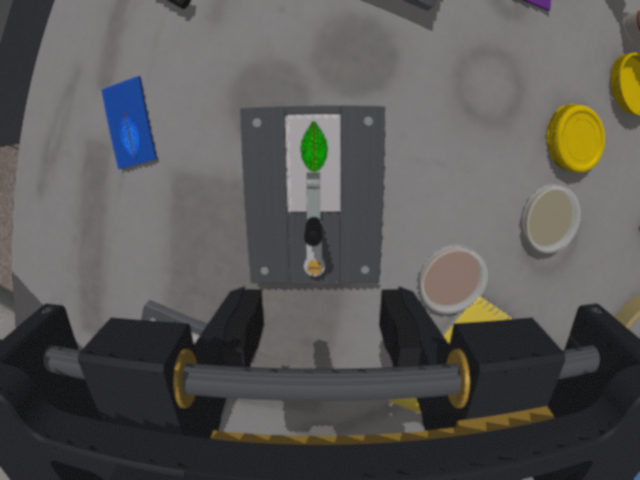

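Request:
play_rows:
  translation:
    - [10, 2, 0]
    - [32, 7, 0]
    - [58, 13, 0]
    - [84, 18, 0]
    - [110, 24, 1]
    - [136, 30, 2]
    - [162, 35, 3]
    - [188, 41, 4]
    - [212, 46, 5]
    - [230, 50, 5]
    - [240, 52, 5]
    - [244, 53, 5]
  roll: [1, 3, 5, 7, 9, 11, 13, 15, 17, 19, 20, 21]

```text
time_s: 7.37
eef_pos: [0.5251, 0.2204, 0.1446]
ee_rot: [-2.219, -2.222, 0.002]
wrist_force: [-0.7, -0.4, 0.3]
gripper_width: 0.053
grasp_force: 0.0
```

```bash
python3 -c "
from h import *
f=grab('wrist');st()
cv2.imwrite('pics/w3.png',f['frame'][...,::-1])"
```

```text
7.4167 [0.5254 0.2199 0.1447] yang -0.0 F [ 0.3  0.6 -0.3] w 0.05300980986864623 g 0.0 [-0.97  0.62  0.69  1.86 -0.51  0.85 -0.03]
```

View pics/w3.png

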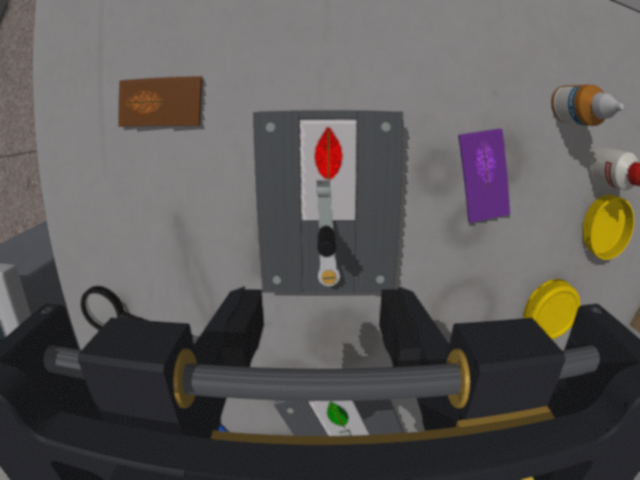

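```bash
python3 -c "
from h import *
f=np.load('/tmp/wrist.npz')
print(fish(f,329,277,.032),fish(f,327,247,.066),fish(f,324,183,.026));print(to(.5283,.2168,.04,2))
P=fish(f,329,277,.032);P
"
```

```text
[0.53139396 0.18410373 0.032     ] [0.52919373 0.22106426 0.066     ] [0.52732118 0.25540969 0.026     ]
(array([ -3.1,   3. , 104.7]), np.float64(-2.0))
```

Request:
play_rows:
  translation:
    - [-1.5, 3.5, 12]
    - [-1.5, 3.5, 38]
    - [-1.5, 3.5, 66]
    - [-1.5, 3.5, 90]
    - [-1.5, 3.5, 102]
    - [-1.5, 3.5, 105]
    - [-1.5, 3.5, 105]
  roll: [-1, -2, -3, -3, -3, -3, -3]

```text
time_s: 8.0
eef_pos: [0.5299, 0.2154, 0.0404]
ee_rot: [2.165, 2.276, -0.002]
wrist_force: [-0.1, 0.0, -0.1]
gripper_width: 0.0529
grasp_force: 0.0
```

Request:
play_rows:
  translation:
    - [0, 0, 0]
    - [0, 0, 0]
    - [0, 0, 0]
    - [0, 0, 0]
    - [0, 0, 0]
    - [0, 0, 0]
    - [0, 0, 0]
    - [0, 0, 0]
    - [0, 0, 0]
    - [0, 0, 0]
  roll: [0, 0, 0, 0, 0, 0, 0, 0, 0, 0]
  fingers: 1

```text
time_s: 8.83
eef_pos: [0.5297, 0.2168, 0.0409]
ee_rot: [-2.163, -2.277, 0.0]
wrist_force: [-2.7, 1.2, 4.1]
gripper_width: 0.0111
grasp_force: 15.0
```

```bash
python3 arc.py .531 .1825 93.5 141.5 12
```

```text
8.8333 [0.5297 0.2168 0.0409] yang 3.0 F [-2.7  1.2  4.1] w 0.011136075675632656 g 14.999657152220607 [-0.86  0.77  0.55  1.88 -0.62  0.67  0.11]
radius 0.03429570672509204 ang 92.2140037435992
98 [ 1.6 -3.3] -4.0
102 [ 1.3 -5.8] -8.0
106 [ 0.8 -8.3] -12.0
110 [  0.2 -10.7] -16.0
114 [ -0.6 -13.1] -20.0
118 [ -1.5 -15.4] -24.0
122 [ -2.7 -17.6] -28.0
126 [ -3.9 -19.8] -32.0
130 [ -5.4 -21.9] -36.0
134 [ -6.9 -23.8] -40.0
138 [ -8.6 -25.7] -44.0
142 [-10.5 -27.4] -48.0
```

Request:
play_rows:
  translation:
    - [0.8, -2.5, 0]
    - [1, -5.3, 0]
    - [0.7, -8, 0]
    - [0.1, -10.5, 0]
    - [-0.7, -13, 0]
    - [-1.6, -15.4, 0]
    - [-2.7, -17.6, 0]
    - [-3.9, -19.8, 0]
    - [-5.4, -21.9, 0]
    - [-6.9, -23.8, 0]
    - [-8.6, -25.7, 0]
    - [-10.5, -27.4, 0]
  roll: [-4, -8, -12, -16, -20, -24, -28, -32, -36, -40, -44, -48]

```text
time_s: 9.83
eef_pos: [0.5046, 0.2044, 0.0409]
ee_rot: [1.045, 2.96, 0.002]
wrist_force: [2.1, 0.2, -1.2]
gripper_width: 0.0113
grasp_force: 15.0
```

```bash
python3 arc.py .531 .1825 141.5 177.5 9
```

```text
9.8333 [0.5046 0.2044 0.0409] yang 51.1 F [ 2.1  0.2 -1.2] w 0.01126122945412629 g 15.001880689524114 [-0.72  0.68  0.33  1.95 -0.39  0.57  0.76]
radius 0.0343229531804019 ang 140.38845745338412
146 [ 1.6 -3.2] -4.0
150 [ 1.3 -5.7] -8.0
154 [ 0.8 -8.2] -12.0
158 [  0.2 -10.6] -16.0
162 [ -0.6 -13. ] -20.0
166 [ -1.5 -15.3] -24.0
170 [ -2.6 -17.5] -28.0
174 [ -3.9 -19.7] -32.0
178 [ -5.3 -21.8] -36.0
```

Request:
play_rows:
  translation:
    - [0.8, -2.7, 0]
    - [1, -5.4, 0]
    - [0.7, -8, 0]
    - [0.1, -10.5, 0]
    - [-0.6, -13, 0]
    - [-1.5, -15.3, 0]
    - [-2.6, -17.5, 0]
    - [-3.9, -19.7, 0]
    - [-5.3, -21.8, 0]
    - [-5.3, -21.8, 0]
  roll: [-4, -8, -12, -16, -20, -24, -28, -32, -36, -36]

```text
time_s: 10.67
eef_pos: [0.4969, 0.1841, 0.0411]
ee_rot: [0.08, 3.134, 0.002]
wrist_force: [7.5, 1.9, -6.7]
gripper_width: 0.0112
grasp_force: 15.0
```

Request:
play_rows:
  translation:
    - [0, 0, 0]
    - [0, 0, 0]
    - [0, 0, 0]
    - [0, 0, 0]
    - [0, 0, -10]
    - [0, 0, -35]
    - [0, 0, -70]
    - [0, 0, -105]
    - [0, 0, -130]
    - [0, 0, -140]
    - [0, 0, -140]
  roll: [0, 0, 0, 0, 0, 0, 0, 0, 0, 0, 0]
  fingers: -0.2

```text
time_s: 11.58
eef_pos: [0.4949, 0.185, 0.1835]
ee_rot: [0.084, 3.136, 0.004]
wrist_force: [0.6, 0.3, 0.1]
gripper_width: 0.0528
grasp_force: 0.0
```

```bash
python3 -c "
from h import *
f=grab('wrist');st()
cv2.imwrite('pics/w4.png',f['frame'][...,::-1])"
```

```text
11.6333 [0.4938 0.1846 0.1815] yang 87.0 F [0.7 0.7 0. ] w 0.052855312437761676 g 0.0 [-0.63  0.41  0.24  1.93 -0.13  0.82  1.19]
```

View pics/w4.png

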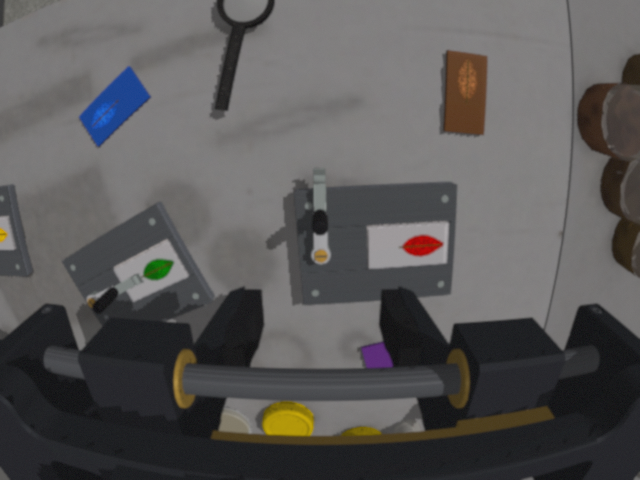

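The red clip (pivot at 320,257, tip at 319,175) points out at about 90° to the slide. The red slide lies in its recess, and the green clip is still along its own slide (about 95,300 to 138,280). The robot is clear of everything, so I am handing in.

```bash
python3 -c "
from plant import ticket
print(ticket.close_job())"
```

```text
the job is handed in; nothing more can be done
None
```

I swung the green-leaf clip straight onto its slide first, then swung the red-leaf clip about 90° out to the side; both slides are still in their recesses, I left the yellow clip alone, and the job was handed in at about 12 s (no verdict was returned).

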